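# Take a wet-sieving tower apart onto its drip dishes

### The arm

A 6-joint arm with a two-finger parallel gripper is mounted at the origin on a cart in front of the work surface, level with it; the furniture and walls round the work are solid. World frame = base frame: x ahead of the robot, y to its left, z up, the work surface at z = 0. Lengths are in mm, angles in rad, forces in N, time in s.
With the tool pointing down it reaches from about 350 to 925 mm from the base axis. Payload 6.4 kg.
Tool frame: the origin (TCP) lies at the very end of the fingers, on their centre line; the grasp point (between the pads) lies 19 mm behind it; z points along the fingers, y is the line along which they close (so a half turn about z gives the same grasp; the last joint's range is limited). The gripper opens to 94 mm and grips with 3 to 60 N. Pads are 16 mm wide; open, the fingers measure 119 mm over their backs; the gripper's body (75 mm by 177 mm) begins 78 mm behind the grasp point.
Start: joints at [1.09, 0.245, 1.558, -0, 1.339, -0.174], TCP at [196.303, 619.66, 205.455] pointing down, gripper open.
Joint ranges: [-3.13, 3.13], [-1.02, 2.26], [0.13, 2.54], [-0.95, 4.09], [0.21, 2.88], [-2.74, 2.74]. Speed limits (rad/s): [2.57, 2.57, 3.14, 3.14, 3.14, 3.14].

### API

Orientations are given as a unit quaternion [w, x, y, z].
In Python, from rig import robot, vision gives the robot as it stands. The module is installed in compiled form; this text tells all that it offers.
- The arm moves only by the tool play_rows, never from a script. Its arguments are lists of equal length, an entry for each row: "xyz": the shift along the world's x, y, z in cm, a list of three; "rot": the turn, a rotation vector about the world's x, y, z in rad, a list of three. In form: {"xyz": [[x, y, z], ...], "rot": [[ax, ay, az], ...]}. A call has 1 to 12 rows; each row shifts and turns the commanded pose from where the row before left it; what a row does not reach is not made up. A row lasts 1/12 s, in which the tool goes at most 41.7 mm and 7.16 degrees, less where a joint would pass 70% of its speed; a pose out of reach is approached as far as the arm can. A call with a gripper value outside its range is refused whole. "gripper" is the finger opening in cm, from 0 to 9.4, set as the call begins (left out, the last holds). The fingers move at their own pace and stop on an object; the grip force is fixed at half the most. Time passes only in rows, so rows that do not move let the fingers close. It gives the time, the measured TCP pose, the force, the opening and the grip force at its end, in the units of the state.
- robot.state(): the state, without advancing time (a new reading comes with each control period).
- vision.get_image(name): name is "scene" or "top"; returns the picture (480x640x3 uint8, red, green, blue); there is no depth.
- vision.camera_params(name): a dict with "fx", "fy", "cx", "cy" (pixels), "rvec" (rotation vector, rad) and "tvec" (3), from world to camera coordinates, as OpenCV has them. Camera axes: x right, y down, z forward; pixel columns grow to the right and rows downward; lengths in mm; the calibration is good to about 2 mm. A picture is of the moment at which its call begins. camera_params takes no time and is no camera call.
- robot.sign_off(): hands the job in; it is judged then, once.
The state is a dict: "time": time; "qpos": joint angles; "joint_velocities": joint speeds; "effort": joint torques, N m; "eef_pos": TCP position; "ee_rot": TCP orientation; "wrist_force": force on the tool from outside, world axes, zero at the start; "moment": the same for the moment, N m; "gripper_width": finger opening in mm; "grip_force": force on a finger pad.
Only numpy, scipy, OpenCV 4.12 (cv2) and the standard library are available. Lean on these libraries where they do the work, as an engineer would, in place of code of your own. Each camera call takes 0.05 s, during which the arm holds its last target. There are 200 camera calls.

### The job

The wet sieves for the sediment samples are still stacked as a tower on their receiver pan. Take the tower apart from the top, one piece at a time: rest the lid, knob up, in the middle of the square white tile, then stand each sieve upright in the middle of the white dish of its own size, the small sieve in the small dish, the middle one in the middle dish and the large one in the large dish. Keep the pieces level, set them down gently without dropping them, and leave the pan, the dishes and the tile where they stand.

Things in the scene. Friction and masses are not known exactly. Their poses are not given: they have to be found in the camera images.
- receiver_pan: low round steel pan at the foot of the tower, 92 mm across its rim, 22 mm high; stands on the bench and stays there. Origin: centre of its underside. Its mouth, 73 mm wide and 6 mm deep, holds the foot of the large sieve with 2.5 mm play all round: the large sieve's underside starts 16 mm above the bench. Loose, 0.45 kg.
- sieve_large: largest, lowest sieve of the tower: upright steel tube, 68 mm outside diameter, 28 mm high, wire gauze inside. Origin: centre of its underside, z up. Round: any yaw, grip the wall from outside. Loose, 0.05 to 0.2 kg. The middle sieve's foot sits 6 mm deep in its mouth (2 mm play all round), 22 mm above this origin; nothing locks, it lifts straight off.
- sieve_middle: middle-sized, middle sieve of the tower: upright steel tube, 54 mm outside diameter, 28 mm high, wire gauze inside. Origin: centre of its underside, z up. Round: any yaw, grip the wall from outside. Loose, 0.05 to 0.2 kg. Its mouth holds the small sieve's foot in the same way (22 mm above this origin, 6 mm deep, 2 mm play).
- sieve_small: smallest, uppermost sieve of the tower: upright steel tube, 40 mm outside diameter, 28 mm high, wire gauze inside. Origin: centre of its underside, z up. Round: any yaw, grip the wall from outside. Loose, 0.05 to 0.2 kg. Its mouth holds the lid in the same way (22 mm above this origin, 6 mm deep, 2 mm play).
- tower_lid: steel lid on top of the tower: disc 29 mm in diameter and 8 mm thick with a black knob on top, 14 mm in diameter, from 11 to 25 mm above the lid's underside. Origin: centre of its underside, z up through the knob. Loose, 0.03 to 0.06 kg.
- dish_small: smallest of the three round white porcelain dishes: 70 mm across the rim, 13 mm high, flat floor 56 mm across and 4 mm above the bench. Origin: centre of its underside. Loose; stands on the bench.
- dish_middle: middle-sized of the three round white porcelain dishes: 87 mm across the rim, 13 mm high, flat floor 73 mm across and 4 mm above the bench. Origin: centre of its underside. Loose; stands on the bench.
- dish_large: largest of the three round white porcelain dishes: 104 mm across the rim, 13 mm high, flat floor 90 mm across and 4 mm above the bench. Origin: centre of its underside. Loose; stands on the bench.
- tile: white square glazed tile, 80 x 80 mm, 7 mm thick, lying loose on the bench. Origin: centre of its underside.
- compound_microscope: bystander: the tall white microscope, fixed, standing right of the work between it and the arm's start. 0.39 m high; from this origin (centre of its foot) it fills up to 0.17 m on every side, and its eyepieces reach 0.22 m from it towards the robot, at 0.2 to 0.4 m height: swing the arm past in front of them. More microscopes stand right of y = -0.35 m.

How it is judged:
By the outcome, as a careful person would: the job done as asked, in the order asked, and still so for the second after the job is handed in, with the robot touching nothing.
It also fails if it takes over 115 s, if anything falls off the work surface, if the arm or the gripper's body presses on something with over 40 N, if the wrist force passes 120 N, or if a joint passes its speed limit or range.

## Working session

There is one attempt and no reset: what is moved stays moved. The work goes in short steps, Python scripts to look and compute and a tool call to move; the robot and the scene stay as the last step left them, time stands still between calls to the robot, and variables do not carry over. Pictures are saved under pics/ and viewed, at most 14 in all, crops included, and the job is handed in when it is done.

Besides the shell and the picture viewer there is one more tool, called after "Request:" in YAML: its name, and indented under it one key for each argument. play_rows: Moves the arm, as the interface text tells. Its arguments: {"type":"object","properties":{"xyz":{"type":"array","items":{"type":"array","items":{"type":"number"}}},"rot":{"type":"array","items":{"type":"array","items":{"type":"number"}}},"gripper":{"type":"number"}},"required":["xyz","rot"]}

```bash
mkdir -p pics; python3 - <<'E'
from rig import robot, vision
import cv2
print(robot.state())
for n in("scene","top"):
    print(vision.camera_params(n)); cv2.imwrite(f"pics/{n}0.png",vision.get_image(n)[...,::-1])
E
```

```text
{'time': 0.0, 'qpos': array([ 1.08990443e+00,  2.45788599e-01,  1.55897996e+00, -3.60390398e-05,
        1.33869646e+00, -1.74119587e-01]), 'joint_velocities': array([ 0.00060531,  0.00065416, -0.00104543, -0.00018744, -0.00050054,
        0.00178697]), 'effort': array([-1.78721452e-04, -4.15822899e+01, -3.14603376e+01,  6.85528060e-02,
        3.30261618e-02, -1.50403444e-04]), 'eef_pos': array([196.02818412, 619.11779119, 204.37996212]), 'ee_rot': array([-2.84553750e-04,  1.52781221e-01,  9.88259592e-01, -8.92064790e-04]), 'wrist_force': array([ 0.3897039 , -0.44045472,  0.68330147]), 'moment': array([0.01305592, 0.03608698, 0.01745464]), 'grip_force': 0.0, 'gripper_width': 94.28237926960014}
{'fx': 553.3449268947737, 'fy': 553.3449268947737, 'cx': 308.47367470988934, 'cy': 249.43681066733905, 'rvec': array([ 2.20616799, -1.09440752,  0.40464398]), 'tvec': array([-144.69134988,  454.05591326,  708.09881042])}
{'fx': 555.5645631235193, 'fy': 555.5645631235193, 'cx': 317.5204732227233, 'cy': 243.17368780190216, 'rvec': array([ 2.14165746, -2.18295198,  0.09223449]), 'tvec': array([226.69169035, 518.83210708, 887.2642153 ])}
```

View pics/scene0.png

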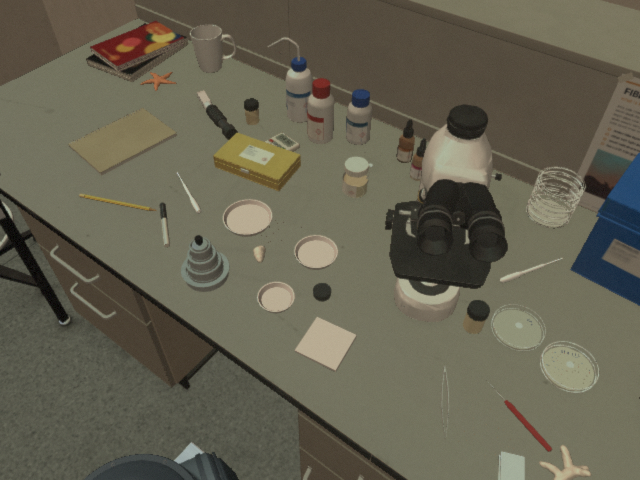

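View pics/top0.png

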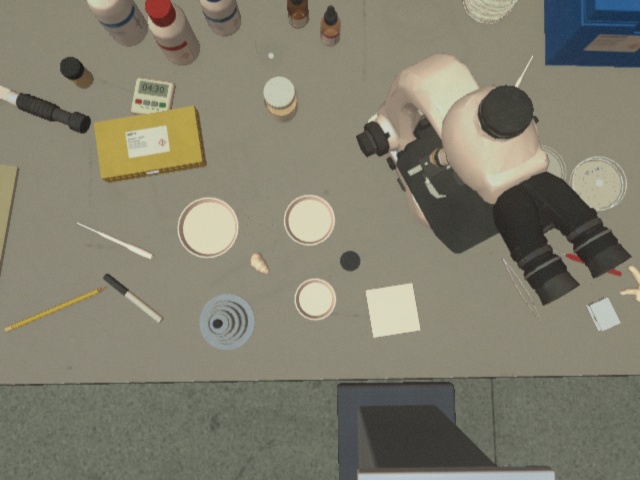

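The scene view shows the tower at (203,262), dishes at (247,217), (316,252) and (276,297), and the tile at (326,343). The top view shows the tower at (226,322), dishes at (208,228), (309,220) and (315,299), and the tile at (393,311).

```bash
cat > h.py <<'E'
import numpy as np, cv2
from rig import robot, vision
def ray(n,uv,z):
    p=vision.camera_params(n); R=cv2.Rodrigues(p["rvec"])[0]; c=-R.T@p["tvec"]
    uv=np.atleast_2d(uv).astype(float)
    d=np.c_[(uv[:,0]-p["cx"])/p["fx"],(uv[:,1]-p["cy"])/p["fy"],np.ones(len(uv))]@R
    return (c+d*((z-c[2])/d[:,2])[:,None])[:,:2]
def proj(n,P):
    p=vision.camera_params(n); K=np.array([[p["fx"],0,p["cx"]],[0,p["fy"],p["cy"]],[0,0,1]])
    return cv2.projectPoints(np.atleast_2d(P).astype(float),p["rvec"],p["tvec"],K,None)[0][:,0]
def blob(mask,near):
    cs=cv2.findContours(mask.astype(np.uint8),cv2.RETR_EXTERNAL,cv2.CHAIN_APPROX_NONE)[0]
    cs=[c for c in cs if cv2.contourArea(c)>30]
    return min(cs,key=lambda c:np.linalg.norm(c[:,0].mean(0)-near))[:,0]
def circ(n,mask,near,z):
    xy=ray(n,blob(mask,near),z); h=cv2.convexHull(xy.astype(np.float32))[:,0]
    A=np.c_[2*xy,np.ones(len(xy))]; s=np.linalg.lstsq(A,(xy**2).sum(1),rcond=None)[0]
    return s[:2].round(1), round(2*np.sqrt(s[2]+s[0]**2+s[1]**2),1), (np.ptp(h,axis=0)).round(1)
E
python3 - <<'E'
from h import *
near={"top":dict(L=(208,228,13),M=(309,220,13),S=(315,299,13),tile=(393,311,7),pan=(227,322,22)),
"scene":dict(L=(247,217,13),M=(316,252,13),S=(276,297,13),tile=(326,343,7),pan=(205,268,22))}
for n in near:
    im=vision.get_image(n); hsv=cv2.cvtColor(im,cv2.COLOR_RGB2HSV); g=im.astype(int)
    for k,(u,v,z) in near[n].items():
        print(n,k,im[v,u])
        if k=="pan": m=(g[...,2]-g[...,0]>-3); 
        else: m=(g[...,0]>135)
        print('  ',circ(n,m,(u,v),z))
        if k=="tile": print('  ',cv2.minAreaRect(ray(n,blob(m,(u,v)),z).astype(np.float32)))
    u,v=(227,322) if n=="top" else (205,258)
    s=40; cr=im[v-s:v+s,u-s:u+s,::-1]; cv2.imwrite(f"pics/c_{n}.png",cv2.resize(cr,(560,560),interpolation=cv2.INTER_CUBIC))
a,b=[cv2.imread(f"pics/c_{n}.png")[:, :] for n in("top","scene")]
cv2.imwrite("pics/c.png",cv2.resize(np.hstack([a,b]),(800,400)))
E
```

```text
top L [217 214 185]
   (array([592.7, 227.6]), np.float64(956.6), array([ 666.9, 1109.5], dtype=float32))
top M [217 213 185]
   (array([592.7, 227.6]), np.float64(956.6), array([ 666.9, 1109.5], dtype=float32))
top S [217 216 191]
   (array([592.7, 227.6]), np.float64(956.6), array([ 666.9, 1109.5], dtype=float32))
top tile [218 216 191]
   (array([136.8,   0.9]), np.float64(188.3), array([ 14., 315.], dtype=float32))
   ((145.46676635742188, 1.2091064453125), (314.8425598144531, 12.418927192687988), 89.2442626953125)
top pan [141 148 144]
   (array([397.9, 368.1]), np.float64(89.0), array([89.5, 88.8], dtype=float32))
scene L [184 172 147]
   (array([555.6, 402.9]), np.float64(101.7), array([103. , 103.3], dtype=float32))
scene M [183 171 146]
   (array([564.7, 231.5]), np.float64(84.8), array([85.8, 86.3], dtype=float32))
scene S [183 170 146]
   (array([432.1, 223.9]), np.float64(68.1), array([69. , 69.9], dtype=float32))
scene tile [185 174 147]
   (array([411. ,  95.1]), np.float64(90.2), array([88.4, 88.3], dtype=float32))
   ((411.2246398925781, 95.03384399414062), (79.67741394042969, 79.64871215820312), 7.920722007751465)
scene pan [82 79 68]
   (array([428.3, 422. ]), np.float64(17.5), array([15.5, 22.2], dtype=float32))
```

View pics/c.png

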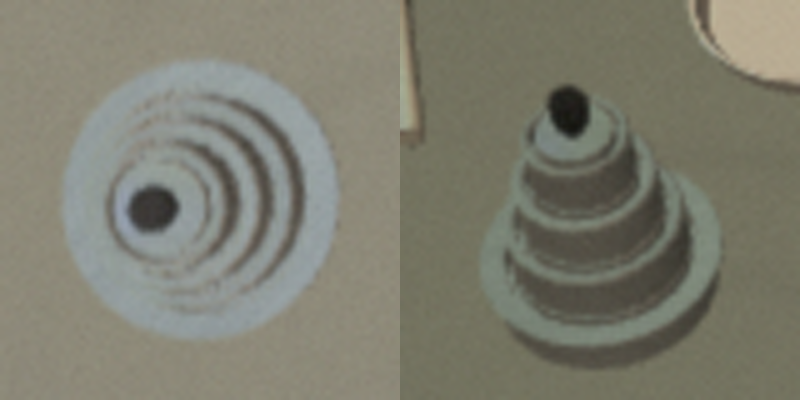

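The crop shows the knob at about (217,324) in the top view and (199,240) in the scene view. The tower is concentric and the pan rim is clear.

```bash
python3 - <<'E'
from h import *
im=vision.get_image("top"); g=im.astype(int)
for k,(u,v,z) in dict(L=(208,228,13),M=(309,220,13),S=(315,299,13),tile=(393,311,7)).items():
    for t in(165,185): print(k,t,circ("top",g[...,0]>t,(u,v),z))
print(cv2.minAreaRect(ray("top",blob(g[...,0]>185,(393,311)),7).astype(np.float32)))
im2=vision.get_image("scene"); g2=im2.astype(int)
print("knob top",circ("top",g.max(2)<75,(217,324),107))
c=blob(g2.max(2)<45,(199,240)); print("knob scene px",c.mean(0), "z=100:",ray("scene",(c.min(0)+c.max(0))/2,100),c.min(0),c.max(0))
b=g2[...,2]-g2[...,0]
print(b[262,170:240:4],g2[285,205],g2[262,180],g2[262,150])
ct=circ("scene",b>-4,(205,262),22);print(ct)
E
```

```text
L 165 (array([555.7, 401.8]), np.float64(102.6), array([102.3, 103.2], dtype=float32))
L 185 (array([555.5, 401.7]), np.float64(101.0), array([100.6,  99.8], dtype=float32))
M 165 (array([564.8, 230.7]), np.float64(85.5), array([86.8, 84.5], dtype=float32))
M 185 (array([564.9, 229.8]), np.float64(80.8), array([83.6, 84.3], dtype=float32))
S 165 (array([432. , 223.1]), np.float64(68.5), array([69.5, 69.7], dtype=float32))
S 185 (array([432. , 223.1]), np.float64(66.9), array([66.3, 66.6], dtype=float32))
tile 165 (array([411.5,  94.6]), np.float64(90.6), array([89.7, 89.2], dtype=float32))
tile 185 (array([411.2,  94.7]), np.float64(89.5), array([88. , 86.4], dtype=float32))
((411.3504333496094, 94.60552978515625), (79.0895004272461, 79.10061645507812), 7.956752300262451)
knob top (array([398.3, 367. ]), np.float64(11.4), array([10.4, 11.9], dtype=float32))
knob scene px [198.31818182 239.72727273] z=100: [[396.93581904 368.71402328]] [195 236] [201 244]
[-20 -20 -21 -19  -4 -14  -6  -9  -5 -13 -15 -12  -5 -10  -5 -21 -19 -21] [123 133 120] [117 115  96] [116 116  98]
(array([430.3, 421.8]), np.float64(19.7), array([23.9, 22.6], dtype=float32))
```

Request:
play_rows:
  xyz:
    - [0.7,-0.9,0]
    - [1.4,-1.8,0]
    - [2,-2.5,0]
    - [2.2,-2.7,0]
    - [2.2,-2.7,0]
    - [2.2,-2.7,0]
    - [2.2,-2.7,0]
    - [2.2,-2.7,0]
    - [2,-2.5,0]
    - [1.7,-2,-2]
    - [1,-1.2,-3]
    - [0.4,-0.7,-1.5]
  rot:
    - [0,0,0]
    - [0,0,0]
    - [0,0,0]
    - [0,0,0]
    - [0,0,0]
    - [0,0,0]
    - [0,0,0]
    - [0,0,0]
    - [0,0,0]
    - [0,0,0]
    - [0,0,0]
    - [0,0,0]
  gripper: 4

```text
time: 1.3
eef_pos: [398.8, 365.7, 138.1]
ee_rot: [-0.001, 0.154, 0.988, -0.001]
wrist_force: [0.3, -0.6, -1.4]
gripper_width: 40.2
grip_force: 0.0
```

Request:
play_rows:
  xyz:
    - [0,0,0]
    - [0,0,0]
    - [0,0,0]
  rot:
    - [0,0,0]
    - [0,0,0]
    - [0,0,0]

```text
time: 1.55
eef_pos: [398.8, 369.2, 141.9]
ee_rot: [0.001, 0.153, 0.988, 0.001]
wrist_force: [-0.1, -0.1, 0.3]
gripper_width: 40.0
grip_force: 0.0
```

```bash
python3 - <<'E'
from h import *
for n,u,v in(("scene",428,300),("top",350,260),("scene",322,293)): print(n,ray(n,(u,v),5))
for z in(200,300):print(z,ray("top",(555,290),z),ray("top",(375,140),z), ray("top",(605,260),z))
E
```

```text
scene [[598.0785593   -1.48774063]]
top [[495.85722058 162.96379933]]
scene [[493.59293915 163.18618394]]
200 [[437.52501332 -97.04892504]] [[645.03140155 133.54248906]] [[ 475.76093335 -165.03363134]]
300 [[436.63457063 -56.34750982]] [[616.04053112 143.01731205]] [[ 469.69259847 -115.12575582]]
```

Request:
play_rows:
  xyz:
    - [-0.08,-0.15,-0.7]
    - [0,0,-1]
    - [0,0,-1]
    - [0,0,-1]
    - [0,0,-0.7]
    - [0,0,-0.4]
    - [0,0,0]
    - [0,0,0]
    - [0,0,0]
  rot:
    - [0,0,0]
    - [0,0,0]
    - [0,0,0]
    - [0,0,0]
    - [0,0,0]
    - [0,0,0]
    - [0,0,0]
    - [0,0,0]
    - [0,0,0]

```text
time: 2.3
eef_pos: [397.8, 367.4, 92.9]
ee_rot: [0.0, 0.153, 0.988, 0.0]
wrist_force: [-0.4, 0.0, -0.7]
gripper_width: 40.1
grip_force: 0.0
```

```bash
python3 - <<'E'
from h import *
v=vision.get_image("scene");a=cv2.resize(v[160:310,130:330,::-1],(800,600));cv2.imwrite("pics/a.png",a);print(robot.state()["eef_pos"])
E
```

```text
[397.92968195 367.40936018  93.01012365]
```

View pics/a.png

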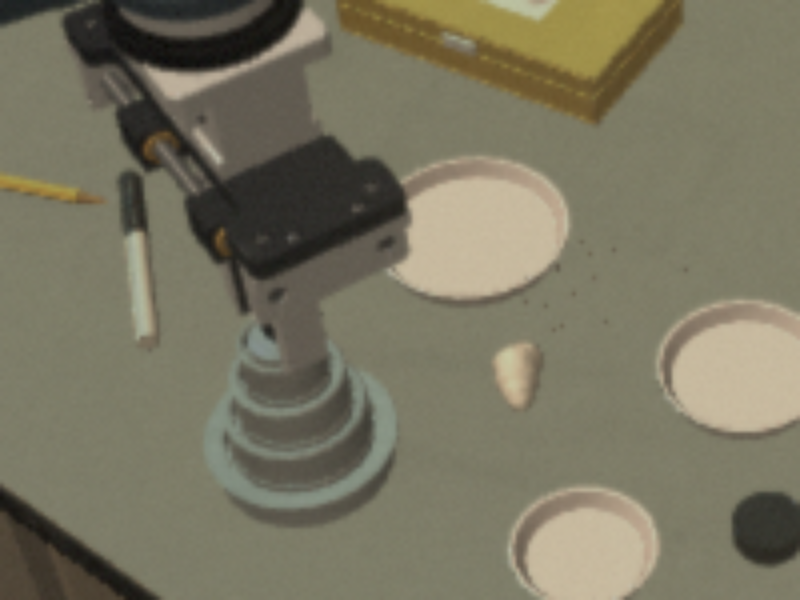

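The fingers are around the knob at crop (275,340) and clear of the sieve. I'm closing them now.

Request:
play_rows:
  xyz:
    - [0,0,0]
    - [0,0,0]
    - [0,0,0]
    - [0,0,0]
    - [0,0,0]
    - [0,0,0]
    - [0,0,0]
    - [0,0,0]
    - [0,0,0]
    - [0,0,0]
  rot:
    - [0,0,0]
    - [0,0,0]
    - [0,0,0]
    - [0,0,0]
    - [0,0,0]
    - [0,0,0]
    - [0,0,0]
    - [0,0,0]
    - [0,0,0]
    - [0,0,0]
  gripper: 0.8

```text
time: 3.18
eef_pos: [397.6, 367.3, 92.6]
ee_rot: [0.0, 0.153, 0.988, 0.0]
wrist_force: [-0.3, 1.4, 1.1]
gripper_width: 13.0
grip_force: 30.0
```

Request:
play_rows:
  xyz:
    - [0,0,0.2]
    - [0,0,0.5]
    - [0,0,1]
    - [0,0,1.3]
    - [0,0,1]
    - [0,0,0.5]
    - [0,0,0]
    - [0,0,0]
  rot:
    - [0,0,0]
    - [0,0,0]
    - [0,0,0]
    - [0,0,0]
    - [0,0,0]
    - [0,0,0]
    - [0,0,0]
    - [0,0,0]

```text
time: 3.85
eef_pos: [397.6, 367.2, 137.7]
ee_rot: [0.0, 0.153, 0.988, 0.0]
wrist_force: [0.4, -0.5, -0.3]
gripper_width: 12.8
grip_force: 30.0
```

```bash
python3 - <<'E'
from h import *
v=vision.get_image("scene");a=cv2.resize(v[160:310,130:330,::-1],(800,600));cv2.imwrite("pics/b.png",a);print(robot.state()["eef_pos"])
E
```

```text
[397.26667138 366.9660903  137.14373602]
```

View pics/b.png

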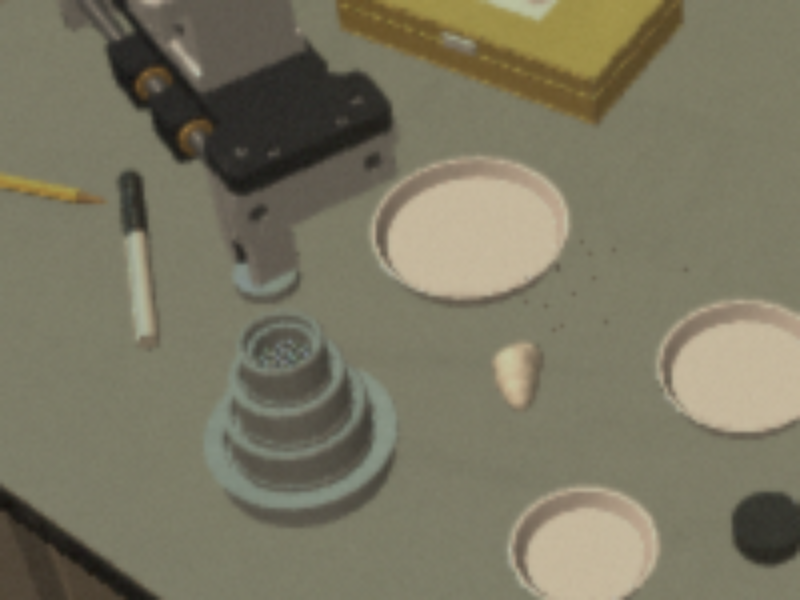

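The lid is clear of the tower and level at crop (265,280); the tower is undisturbed, with the small sieve's mouth at (283,340).

Request:
play_rows:
  xyz:
    - [0,-0.8,0]
    - [0.14,-1.6,0]
    - [0.14,-2.4,0]
    - [0.14,-2.8,0]
    - [0.14,-2.8,0]
    - [0.14,-2.8,0]
    - [0.14,-2.8,0]
    - [0.14,-2.8,0]
    - [0.14,-2.8,0]
    - [0.14,-2.6,0]
    - [0.14,-2.0,0]
    - [0,-1.0,0]
  rot:
    - [0,0,0]
    - [0,0,0]
    - [0,0,0]
    - [0,0,0]
    - [0,0,0]
    - [0,0,0]
    - [0,0,0]
    - [0,0,0]
    - [0,0,0]
    - [0,0,0]
    - [0,0,0]
    - [0,0,0]

```text
time: 4.9
eef_pos: [411.0, 93.1, 136.9]
ee_rot: [-0.0, 0.154, 0.988, -0.0]
wrist_force: [0.3, -1.1, -0.2]
gripper_width: 12.8
grip_force: 30.0
```

Request:
play_rows:
  xyz:
    - [0,0,-0.5]
    - [0,0,-1]
    - [0,0,-1.5]
    - [0,0,-1.5]
    - [0,0,-1.5]
    - [0,0,-1.5]
    - [0,0,-1.5]
    - [0,0,-1]
    - [0,0,-0.5]
    - [0,0,0]
    - [0,0,0]
    - [0,0,0]
  rot:
    - [0,0,0]
    - [0,0,0]
    - [0,0,0]
    - [0,0,0]
    - [0,0,0]
    - [0,0,0]
    - [0,0,0]
    - [0,0,0]
    - [0,0,0]
    - [0,0,0]
    - [0,0,0]
    - [0,0,0]

```text
time: 5.9
eef_pos: [412.2, 95.3, 33.1]
ee_rot: [0.001, 0.153, 0.988, 0.0]
wrist_force: [0.1, 0.6, -0.2]
gripper_width: 12.7
grip_force: 30.0
```

```bash
python3 - <<'E'
from h import *
v=vision.get_image("scene");a=cv2.resize(v[260:410,230:430,::-1],(800,600));cv2.imwrite("pics/d.png",a);print(robot.state()["eef_pos"])
E
```

```text
[412.28300268  95.26557164  33.24858607]
```

View pics/d.png

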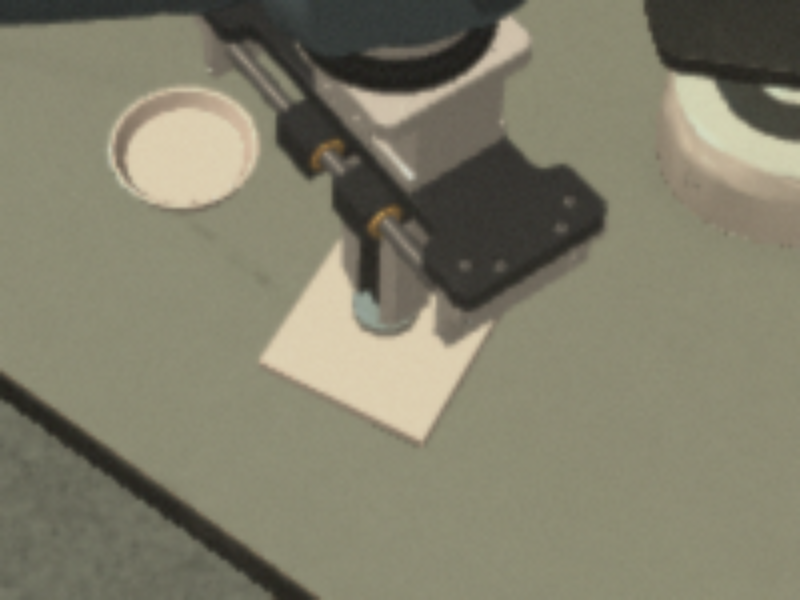

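The lid hangs level above the middle of the tile, with the lid at crop (383,312). I'm lowering it in two stages.

Request:
play_rows:
  xyz:
    - [-0.1,-0.05,-0.4]
    - [0,0,-0.4]
    - [0,0,-0.3]
    - [0,0,-0.2]
    - [0,0,-0.1]
    - [0,0,0]
    - [0,0,0]
  rot:
    - [0,0,0]
    - [0,0,0]
    - [0,0,0]
    - [0,0,0]
    - [0,0,0]
    - [0,0,0]
    - [0,0,0]

```text
time: 6.53
eef_pos: [410.5, 94.6, 18.4]
ee_rot: [-0.0, 0.153, 0.988, -0.0]
wrist_force: [-0.3, 0.1, -0.0]
gripper_width: 12.9
grip_force: 30.0
```

Request:
play_rows:
  xyz:
    - [0,0,-0.04]
    - [0,0,-0.04]
    - [0,0,0]
    - [0,0,0]
  rot:
    - [0,0,0]
    - [0,0,0]
    - [0,0,0]
    - [0,0,0]

```text
time: 6.87
eef_pos: [410.5, 94.7, 17.7]
ee_rot: [0.0, 0.153, 0.988, 0.0]
wrist_force: [-0.0, -0.2, -0.3]
gripper_width: 13.3
grip_force: 30.0
```

No contact yet, so I'm stepping down slowly until there is some force.

Request:
play_rows:
  xyz:
    - [0,0,-0.03]
    - [0,0,-0.03]
    - [0,0,0]
    - [0,0,0]
  rot:
    - [0,0,0]
    - [0,0,0]
    - [0,0,0]
    - [0,0,0]

```text
time: 7.2
eef_pos: [410.6, 94.7, 17.6]
ee_rot: [-0.0, 0.153, 0.988, -0.0]
wrist_force: [-2.5, 0.2, 6.1]
gripper_width: 13.1
grip_force: 30.0
```

It has touched down at 6 N. I'm releasing it and lifting.

Request:
play_rows:
  xyz:
    - [0,0,0]
    - [0,0,0]
    - [0,0,0]
    - [0,0,0]
    - [0,0,0]
    - [0,0,0]
  rot:
    - [0,0,0]
    - [0,0,0]
    - [0,0,0]
    - [0,0,0]
    - [0,0,0]
    - [0,0,0]
  gripper: 3.5

```text
time: 7.7
eef_pos: [410.4, 94.6, 17.0]
ee_rot: [-0.0, 0.153, 0.988, -0.0]
wrist_force: [0.3, -0.4, 0.4]
gripper_width: 34.7
grip_force: 0.0
```

Request:
play_rows:
  xyz:
    - [0,0,0.5]
    - [0,0,1]
    - [0,0,1.5]
    - [0,0,2]
    - [0,0,2]
    - [0,0,2]
    - [0,0,1]
    - [0,0,0]
  rot:
    - [0,0,0]
    - [0,0,0]
    - [0,0,0]
    - [0,0,0]
    - [0,0,0]
    - [0,0,0]
    - [0,0,0]
    - [0,0,0]

```text
time: 8.37
eef_pos: [412.6, 94.6, 120.1]
ee_rot: [0.003, 0.153, 0.988, 0.0]
wrist_force: [0.1, 0.4, 0.2]
gripper_width: 34.8
grip_force: 0.0
```

Request:
play_rows:
  xyz:
    - [0,0.8,0]
    - [-0.13,1.6,0]
    - [-0.13,2.4,0]
    - [-0.13,2.8,0]
    - [-0.13,2.8,0]
    - [-0.13,2.8,0]
    - [-0.13,2.8,0]
    - [-0.13,2.8,0]
    - [-0.13,2.8,0]
    - [-0.13,2.6,0]
    - [-0.13,2.0,0]
    - [0,1.1,0]
  rot:
    - [0,0,0]
    - [0,0,0]
    - [0,0,0]
    - [0,0,0]
    - [0,0,0]
    - [0,0,0]
    - [0,0,0]
    - [0,0,0]
    - [0,0,0]
    - [0,0,0]
    - [0,0,0]
    - [0,0,0]
  gripper: 6

```text
time: 9.37
eef_pos: [395.7, 369.4, 115.1]
ee_rot: [-0.001, 0.152, 0.988, -0.001]
wrist_force: [0.0, 0.8, -0.5]
gripper_width: 60.1
grip_force: 0.0
```

Request:
play_rows:
  xyz:
    - [0,0,0]
    - [0,0,0]
    - [0,0,0]
  rot:
    - [0,0,0]
    - [0,0,0]
    - [0,0,0]

```text
time: 9.62
eef_pos: [397.2, 366.7, 116.3]
ee_rot: [-0.001, 0.153, 0.988, -0.001]
wrist_force: [-0.0, 0.1, -0.7]
gripper_width: 60.0
grip_force: 0.0
```

```bash
python3 - <<'E'
from h import *
v=vision.get_image("scene");t=vision.get_image("top");print(robot.state()["eef_pos"])
g=t.astype(int);print(circ("top",g.max(2)<75,(393,311),32), circ("top",g[...,0]>165,(393,311),7))
cv2.imwrite("pics/e.png",np.hstack([cv2.resize(v[200:380,150:390,::-1],(400,300)),cv2.resize(t[220:370,180:430,::-1],(400,300))]))
E
```

```text
[397.5408017  366.63986524 116.77549231]
(array([493. , 164.4]), np.float64(28.0), array([27.9, 27.9], dtype=float32)) (array([411.7,  94.6]), np.float64(91.2), array([89.7, 89.2], dtype=float32))
```

View pics/e.png

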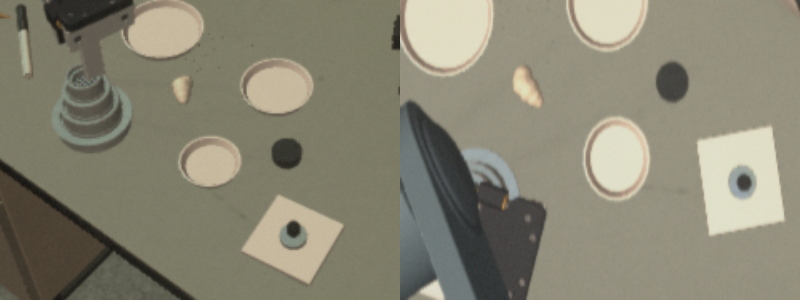

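The lid stands knob up in the middle of the tile, at about crop (742,182) in the top view. The tower is intact, so the small sieve is next.

Request:
play_rows:
  xyz:
    - [0.05,0.1,-0.6]
    - [0,0,-0.9]
    - [0,0,-1]
    - [0,0,-1]
    - [0,0,-0.7]
    - [0,0,-0.35]
    - [0,0,0]
    - [0,0,0]
    - [0,0,0]
  rot:
    - [0,0,0]
    - [0,0,0]
    - [0,0,0]
    - [0,0,0]
    - [0,0,0]
    - [0,0,0]
    - [0,0,0]
    - [0,0,0]
    - [0,0,0]

```text
time: 10.47
eef_pos: [398.4, 368.9, 72.0]
ee_rot: [0.0, 0.153, 0.988, 0.0]
wrist_force: [0.8, -0.0, -0.2]
gripper_width: 60.0
grip_force: 0.0
```

Request:
play_rows:
  xyz:
    - [0,0,0]
    - [0,0,0]
    - [0,0,0]
    - [0,0,0]
    - [0,0,0]
    - [0,0,0]
    - [0,0,0]
    - [0,0,0]
  rot:
    - [0,0,0]
    - [0,0,0]
    - [0,0,0]
    - [0,0,0]
    - [0,0,0]
    - [0,0,0]
    - [0,0,0]
    - [0,0,0]
  gripper: 3.4

```text
time: 11.13
eef_pos: [398.2, 368.8, 71.9]
ee_rot: [0.0, 0.153, 0.988, 0.0]
wrist_force: [-1.6, -0.9, 3.5]
gripper_width: 39.0
grip_force: 30.0
```

Request:
play_rows:
  xyz:
    - [0,0,0.2]
    - [0,0,0.5]
    - [0,0,1]
    - [0,0,1.3]
    - [0,0,1]
    - [0,0,0.5]
    - [0,0,0]
    - [0,0,0]
  rot:
    - [0,0,0]
    - [0,0,0]
    - [0,0,0]
    - [0,0,0]
    - [0,0,0]
    - [0,0,0]
    - [0,0,0]
    - [0,0,0]

```text
time: 11.8
eef_pos: [398.1, 368.7, 116.9]
ee_rot: [0.0, 0.153, 0.988, 0.0]
wrist_force: [-0.5, -0.8, -1.1]
gripper_width: 39.2
grip_force: 30.0
```

```bash
python3 - <<'E'
from h import *
v=vision.get_image("scene");cv2.imwrite("pics/f.png",cv2.resize(v[170:320,130:330,::-1],(600,450)));print(robot.state()["eef_pos"])
E
```

```text
[397.71096529 368.47818693 116.21599899]
```

View pics/f.png

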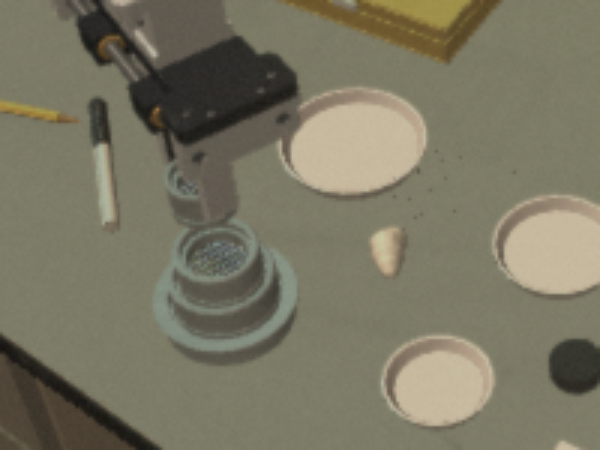

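The small sieve is lifted level at crop (205,190), and the rest of the tower is unchanged. I'm taking it to the small dish.

Request:
play_rows:
  xyz:
    - [0.2,-0.6,0]
    - [0.3,-1.2,0]
    - [0.4,-1.6,0]
    - [0.4,-1.8,0]
    - [0.4,-1.8,0]
    - [0.4,-1.8,0]
    - [0.4,-1.8,0]
    - [0.4,-1.7,0]
    - [0.3,-1.3,0]
    - [0.2,-0.7,0]
    - [0,-0.25,0]
    - [0,0,0]
  rot:
    - [0,0,0]
    - [0,0,0]
    - [0,0,0]
    - [0,0,0]
    - [0,0,0]
    - [0,0,0]
    - [0,0,0]
    - [0,0,0]
    - [0,0,0]
    - [0,0,0]
    - [0,0,0]
    - [0,0,0]

```text
time: 12.85
eef_pos: [431.9, 222.5, 116.3]
ee_rot: [-0.0, 0.153, 0.988, -0.0]
wrist_force: [-0.2, 0.3, -1.0]
gripper_width: 39.6
grip_force: 30.0
```

Request:
play_rows:
  xyz:
    - [0,0,-0.5]
    - [0,0,-1]
    - [0,0,-1.4]
    - [0,0,-1.5]
    - [0,0,-1.5]
    - [0,0,-1.4]
    - [0,0,-1]
    - [0,0,-0.5]
    - [0,0,-0.2]
    - [0,0,0]
    - [0,0,0]
    - [0,0,0]
  rot:
    - [0,0,0]
    - [0,0,0]
    - [0,0,0]
    - [0,0,0]
    - [0,0,0]
    - [0,0,0]
    - [0,0,0]
    - [0,0,0]
    - [0,0,0]
    - [0,0,0]
    - [0,0,0]
    - [0,0,0]

```text
time: 13.85
eef_pos: [432.7, 223.4, 27.3]
ee_rot: [0.001, 0.153, 0.988, 0.0]
wrist_force: [-0.1, 0.4, -0.3]
gripper_width: 39.2
grip_force: 30.0
```

Request:
play_rows:
  xyz:
    - [-0.05,0,-0.3]
    - [0,0,-0.3]
    - [0,0,-0.2]
    - [0,0,-0.15]
    - [0,0,-0.05]
    - [0,0,0]
    - [0,0,0]
  rot:
    - [0,0,0]
    - [0,0,0]
    - [0,0,0]
    - [0,0,0]
    - [0,0,0]
    - [0,0,0]
    - [0,0,0]

```text
time: 14.43
eef_pos: [431.5, 223.2, 16.5]
ee_rot: [-0.0, 0.153, 0.988, 0.0]
wrist_force: [0.2, -0.2, 0.1]
gripper_width: 39.1
grip_force: 30.0
```

Request:
play_rows:
  xyz:
    - [0,0,-0.04]
    - [0,0,-0.04]
    - [0,0,0]
    - [0,0,0]
  rot:
    - [0,0,0]
    - [0,0,0]
    - [0,0,0]
    - [0,0,0]

```text
time: 14.77
eef_pos: [431.6, 223.2, 15.9]
ee_rot: [0.0, 0.153, 0.988, 0.0]
wrist_force: [-0.8, 0.1, 0.7]
gripper_width: 39.5
grip_force: 30.0
```

Request:
play_rows:
  xyz:
    - [0,0,-0.02]
    - [0,0,-0.02]
    - [0,0,0]
    - [0,0,0]
  rot:
    - [0,0,0]
    - [0,0,0]
    - [0,0,0]
    - [0,0,0]

```text
time: 15.1
eef_pos: [431.7, 223.2, 15.8]
ee_rot: [-0.0, 0.153, 0.988, -0.0]
wrist_force: [-2.0, -2.2, 4.9]
gripper_width: 39.5
grip_force: 30.0
```

Request:
play_rows:
  xyz:
    - [0,0,0]
    - [0,0,0]
    - [0,0,0]
    - [0,0,0]
    - [0,0,0]
  rot:
    - [0,0,0]
    - [0,0,0]
    - [0,0,0]
    - [0,0,0]
    - [0,0,0]
  gripper: 5

```text
time: 15.52
eef_pos: [431.5, 223.1, 15.2]
ee_rot: [-0.0, 0.153, 0.988, -0.0]
wrist_force: [0.5, 0.2, -0.1]
gripper_width: 50.2
grip_force: 0.0
```

Request:
play_rows:
  xyz:
    - [0,0,0.4]
    - [0,0,0.8]
    - [0,0,1.4]
    - [0,0,1.8]
    - [0,0,1.8]
    - [0,0,1.2]
    - [0,0,0.6]
    - [0,0,0]
  rot:
    - [0,0,0]
    - [0,0,0]
    - [0,0,0]
    - [0,0,0]
    - [0,0,0]
    - [0,0,0]
    - [0,0,0]
    - [0,0,0]

```text
time: 16.18
eef_pos: [432.8, 223.5, 97.4]
ee_rot: [0.002, 0.153, 0.988, 0.001]
wrist_force: [-0.5, 0.5, -0.2]
gripper_width: 49.9
grip_force: 0.0
```

Request:
play_rows:
  xyz:
    - [-0.2,0.6,0]
    - [-0.3,1.2,0]
    - [-0.4,1.6,0]
    - [-0.4,1.8,0]
    - [-0.4,1.8,0]
    - [-0.4,1.8,0]
    - [-0.4,1.8,0]
    - [-0.4,1.7,0]
    - [-0.3,1.3,0]
    - [-0.2,0.7,0]
    - [0,0.25,0]
    - [0,0,0]
  rot:
    - [0,0,0]
    - [0,0,0]
    - [0,0,0]
    - [0,0,0]
    - [0,0,0]
    - [0,0,0]
    - [0,0,0]
    - [0,0,0]
    - [0,0,0]
    - [0,0,0]
    - [0,0,0]
    - [0,0,0]
  gripper: 7.4

```text
time: 17.18
eef_pos: [397.2, 368.7, 94.9]
ee_rot: [-0.0, 0.152, 0.988, -0.0]
wrist_force: [0.8, -0.0, -0.1]
gripper_width: 73.8
grip_force: 0.0
```

```bash
python3 - <<'E'
from h import *
v=vision.get_image("scene");t=vision.get_image("top");print(robot.state()["eef_pos"])
g=t.astype(int);print(circ("top",g[...,0]>165,(315,299),13))
cv2.imwrite("pics/g.png",np.hstack([cv2.resize(v[200:380,150:390,::-1],(400,300)),cv2.resize(t[220:370,180:430,::-1],(400,300))]))
E
```

```text
[397.5534309  368.13473281  95.12670959]
(array([432.1, 223.1]), np.float64(69.3), array([69.5, 69.7], dtype=float32))
```

View pics/g.png

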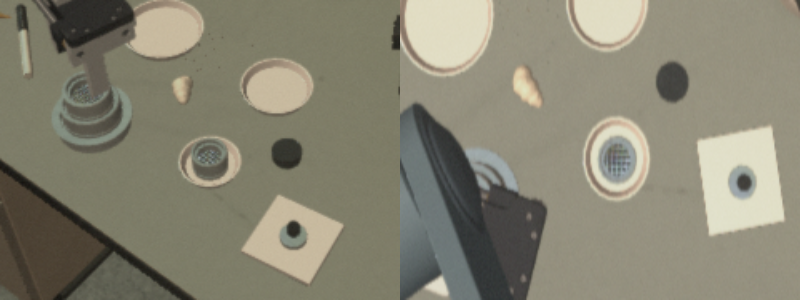

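The small sieve stands centred in the small dish, at crop (617,160). Now the middle sieve.

Request:
play_rows:
  xyz:
    - [0.03,0,-0.6]
    - [0,0,-0.9]
    - [0,0,-1]
    - [0,0,-1]
    - [0,0,-0.7]
    - [0,0,-0.35]
    - [0,0,0]
    - [0,0,0]
    - [0,0,0]
  rot:
    - [0,0,0]
    - [0,0,0]
    - [0,0,0]
    - [0,0,0]
    - [0,0,0]
    - [0,0,0]
    - [0,0,0]
    - [0,0,0]
    - [0,0,0]

```text
time: 18.03
eef_pos: [398.1, 368.9, 50.2]
ee_rot: [0.0, 0.153, 0.988, 0.0]
wrist_force: [0.0, -0.5, 0.1]
gripper_width: 74.0
grip_force: 0.0
```

Request:
play_rows:
  xyz:
    - [0,0,0]
    - [0,0,0]
    - [0,0,0]
    - [0,0,0]
    - [0,0,0]
    - [0,0,0]
    - [0,0,0]
    - [0,0,0]
  rot:
    - [0,0,0]
    - [0,0,0]
    - [0,0,0]
    - [0,0,0]
    - [0,0,0]
    - [0,0,0]
    - [0,0,0]
    - [0,0,0]
  gripper: 4.8

```text
time: 18.7
eef_pos: [398.0, 368.9, 50.2]
ee_rot: [0.0, 0.153, 0.988, 0.0]
wrist_force: [-1.1, -0.1, 2.6]
gripper_width: 53.3
grip_force: 30.0
```

Request:
play_rows:
  xyz:
    - [0,0,0.2]
    - [0,0,0.5]
    - [0,0,1]
    - [0,0,1.3]
    - [0,0,1]
    - [0,0,0.5]
    - [0,0,0]
    - [0,0,0]
  rot:
    - [0,0,0]
    - [0,0,0]
    - [0,0,0]
    - [0,0,0]
    - [0,0,0]
    - [0,0,0]
    - [0,0,0]
    - [0,0,0]

```text
time: 19.37
eef_pos: [397.9, 368.7, 95.1]
ee_rot: [0.0, 0.153, 0.988, 0.0]
wrist_force: [-0.4, 0.5, -2.0]
gripper_width: 53.7
grip_force: 30.0
```

```bash
python3 - <<'E'
from h import *
v=vision.get_image("scene");cv2.imwrite("pics/i.png",cv2.resize(v[170:320,130:330,::-1],(600,450)));print(robot.state()["eef_pos"])
E
```

```text
[397.50109806 368.45789291  94.51690521]
```

View pics/i.png

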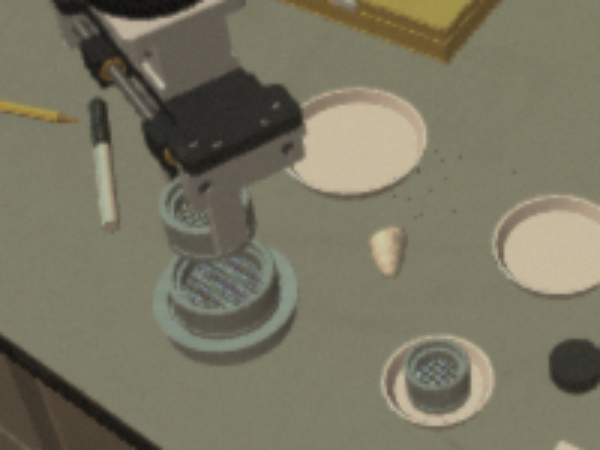

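The middle sieve is lifted level at crop (205,220), and the large sieve and pan are unmoved. I'm taking it to the middle dish.

Request:
play_rows:
  xyz:
    - [0.5,-0.41,0]
    - [1,-0.83,0]
    - [1.5,-1.24,0]
    - [1.84,-1.51,0]
    - [1.84,-1.51,0]
    - [1.84,-1.51,0]
    - [1.84,-1.51,0]
    - [1.84,-1.51,0]
    - [1.84,-1.51,0]
    - [1.34,-1.1,0]
    - [0.84,-0.7,0]
    - [0.5,-0.42,0]
  rot:
    - [0,0,0]
    - [0,0,0]
    - [0,0,0]
    - [0,0,0]
    - [0,0,0]
    - [0,0,0]
    - [0,0,0]
    - [0,0,0]
    - [0,0,0]
    - [0,0,0]
    - [0,0,0]
    - [0,0,0]

```text
time: 20.42
eef_pos: [566.0, 229.7, 94.5]
ee_rot: [-0.0, 0.154, 0.988, -0.0]
wrist_force: [-0.3, 0.4, -1.0]
gripper_width: 53.2
grip_force: 30.0
```

Request:
play_rows:
  xyz:
    - [0,0,0]
    - [0,0,-0.5]
    - [0,0,-1]
    - [0,0,-1.2]
    - [0,0,-1.2]
    - [0,0,-1.2]
    - [0,0,-1]
    - [0,0,-0.5]
    - [0,0,-0.2]
    - [0,0,0]
    - [0,0,0]
    - [0,0,0]
  rot:
    - [0,0,0]
    - [0,0,0]
    - [0,0,0]
    - [0,0,0]
    - [0,0,0]
    - [0,0,0]
    - [0,0,0]
    - [0,0,0]
    - [0,0,0]
    - [0,0,0]
    - [0,0,0]
    - [0,0,0]

```text
time: 21.42
eef_pos: [565.7, 231.2, 27.7]
ee_rot: [0.001, 0.153, 0.988, 0.0]
wrist_force: [0.2, 1.1, -1.4]
gripper_width: 53.4
grip_force: 30.0
```

Request:
play_rows:
  xyz:
    - [-0.05,0,-0.3]
    - [0,0,-0.3]
    - [0,0,-0.2]
    - [0,0,-0.15]
    - [0,0,-0.05]
    - [0,0,0]
    - [0,0,0]
  rot:
    - [0,0,0]
    - [0,0,0]
    - [0,0,0]
    - [0,0,0]
    - [0,0,0]
    - [0,0,0]
    - [0,0,0]

```text
time: 22.0
eef_pos: [564.5, 231.1, 16.8]
ee_rot: [0.0, 0.153, 0.988, 0.0]
wrist_force: [0.9, 0.4, -1.9]
gripper_width: 53.0
grip_force: 30.0
```

Request:
play_rows:
  xyz:
    - [0,0,-0.03]
    - [0,0,-0.03]
    - [0,0,0]
    - [0,0,0]
  rot:
    - [0,0,0]
    - [0,0,0]
    - [0,0,0]
    - [0,0,0]

```text
time: 22.33
eef_pos: [564.5, 231.1, 16.3]
ee_rot: [0.0, 0.153, 0.988, 0.0]
wrist_force: [0.1, 0.7, -1.6]
gripper_width: 53.3
grip_force: 30.0
```

Request:
play_rows:
  xyz:
    - [0,0,-0.02]
    - [0,0,-0.02]
    - [0,0,0]
    - [0,0,0]
  rot:
    - [0,0,0]
    - [0,0,0]
    - [0,0,0]
    - [0,0,0]

```text
time: 22.67
eef_pos: [564.6, 231.1, 16.3]
ee_rot: [0.0, 0.153, 0.988, -0.0]
wrist_force: [-1.0, -0.3, 2.8]
gripper_width: 53.4
grip_force: 30.0
```

It is in contact, so I'm releasing it and returning for the large sieve.

Request:
play_rows:
  xyz:
    - [0,0,0]
    - [0,0,0]
    - [0,0,0]
    - [0,0,0]
    - [0,0,0]
  rot:
    - [0,0,0]
    - [0,0,0]
    - [0,0,0]
    - [0,0,0]
    - [0,0,0]
  gripper: 6.4

```text
time: 23.08
eef_pos: [564.6, 231.1, 15.8]
ee_rot: [0.0, 0.153, 0.988, 0.0]
wrist_force: [-0.3, 0.2, 0.4]
gripper_width: 64.0
grip_force: 0.0
```

Request:
play_rows:
  xyz:
    - [0,0,0.4]
    - [0,0,0.8]
    - [0,0,1.4]
    - [0,0,1.6]
    - [0,0,1.2]
    - [0,0,0.6]
    - [0,0,0]
  rot:
    - [0,0,0]
    - [0,0,0]
    - [0,0,0]
    - [0,0,0]
    - [0,0,0]
    - [0,0,0]
    - [0,0,0]

```text
time: 23.67
eef_pos: [566.1, 231.4, 78.6]
ee_rot: [0.002, 0.153, 0.988, 0.001]
wrist_force: [0.3, -0.4, 0.8]
gripper_width: 64.1
grip_force: 0.0
```

Request:
play_rows:
  xyz:
    - [-0.5,0.41,0]
    - [-1,0.83,0]
    - [-1.5,1.24,0]
    - [-1.84,1.51,0]
    - [-1.84,1.51,0]
    - [-1.84,1.51,0]
    - [-1.84,1.51,0]
    - [-1.84,1.51,0]
    - [-1.84,1.51,0]
    - [-1.34,1.1,0]
    - [-0.84,0.7,0]
    - [-0.5,0.42,0]
  rot:
    - [0,0,0]
    - [0,0,0]
    - [0,0,0]
    - [0,0,0]
    - [0,0,0]
    - [0,0,0]
    - [0,0,0]
    - [0,0,0]
    - [0,0,0]
    - [0,0,0]
    - [0,0,0]
    - [0,0,0]
  gripper: 8.8

```text
time: 24.67
eef_pos: [395.0, 369.3, 75.0]
ee_rot: [-0.001, 0.152, 0.988, -0.001]
wrist_force: [0.1, -0.3, -0.8]
gripper_width: 88.2
grip_force: 0.0
```

Request:
play_rows:
  xyz:
    - [0,0,0]
    - [0,0,0]
    - [0,0,0]
  rot:
    - [0,0,0]
    - [0,0,0]
    - [0,0,0]

```text
time: 24.92
eef_pos: [397.8, 368.3, 75.8]
ee_rot: [0.0, 0.153, 0.988, -0.0]
wrist_force: [-0.8, -0.1, -0.6]
gripper_width: 87.8
grip_force: 0.0
```

```bash
python3 - <<'E'
from h import *
v=vision.get_image("scene");t=vision.get_image("top");print(robot.state()["eef_pos"])
g=t.astype(int);print(circ("top",g[...,0]>165,(309,220),13))
cv2.imwrite("pics/j.png",np.hstack([cv2.resize(v[190:370,150:390,::-1],(400,300)),cv2.resize(t[180:330,180:430,::-1],(400,300))]))
E
```

```text
[397.99281434 368.18407006  75.84753551]
(array([565. , 230.7]), np.float64(86.2), array([86.9, 84.5], dtype=float32))
```

View pics/j.png

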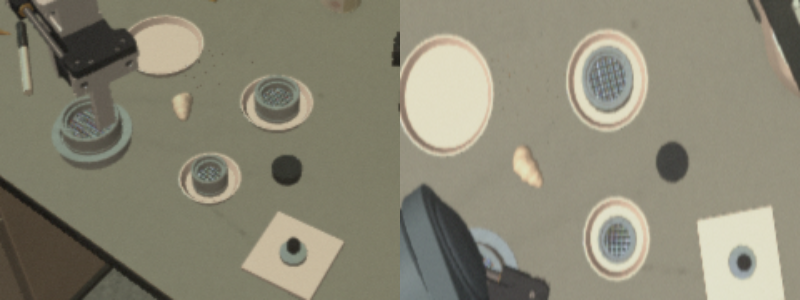

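The middle sieve is centred in its dish, at crop (607,79). I'm going down for the large sieve.

Request:
play_rows:
  xyz:
    - [0,0,-0.6]
    - [0,0,-1]
    - [0,0,-1.1]
    - [0,0,-1]
    - [0,0,-0.7]
    - [0,0,-0.4]
    - [0,0,0]
    - [0,0,0]
    - [0,0,0]
  rot:
    - [0,0,0]
    - [0,0,0]
    - [0,0,0]
    - [0,0,0]
    - [0,0,0]
    - [0,0,0]
    - [0,0,0]
    - [0,0,0]
    - [0,0,0]

```text
time: 25.77
eef_pos: [397.7, 368.9, 28.2]
ee_rot: [0.0, 0.153, 0.988, 0.0]
wrist_force: [0.9, -1.0, 0.3]
gripper_width: 87.7
grip_force: 0.0
```

Request:
play_rows:
  xyz:
    - [0,0,0]
    - [0,0,0]
    - [0,0,0]
    - [0,0,0]
    - [0,0,0]
    - [0,0,0]
    - [0,0,0]
    - [0,0,0]
  rot:
    - [0,0,0]
    - [0,0,0]
    - [0,0,0]
    - [0,0,0]
    - [0,0,0]
    - [0,0,0]
    - [0,0,0]
    - [0,0,0]
  gripper: 6.2

```text
time: 26.43
eef_pos: [397.5, 368.9, 28.2]
ee_rot: [0.0, 0.153, 0.988, 0.0]
wrist_force: [0.4, 0.7, 3.7]
gripper_width: 67.0
grip_force: 30.0
```

Request:
play_rows:
  xyz:
    - [0,0,0.2]
    - [0,0,0.5]
    - [0,0,1]
    - [0,0,1.3]
    - [0,0,1]
    - [0,0,0.5]
    - [0,0,0]
    - [0,0,0]
  rot:
    - [0,0,0]
    - [0,0,0]
    - [0,0,0]
    - [0,0,0]
    - [0,0,0]
    - [0,0,0]
    - [0,0,0]
    - [0,0,0]

```text
time: 27.1
eef_pos: [397.4, 368.7, 73.1]
ee_rot: [0.0, 0.153, 0.988, 0.0]
wrist_force: [-0.4, 0.0, -0.7]
gripper_width: 67.2
grip_force: 30.0
```

```bash
python3 - <<'E'
from h import *
v=vision.get_image("scene");cv2.imwrite("pics/k.png",cv2.resize(v[170:320,130:330,::-1],(600,450)));print(robot.state()["eef_pos"])
E
```

```text
[397.00581381 368.48751431  72.57319177]
```

View pics/k.png

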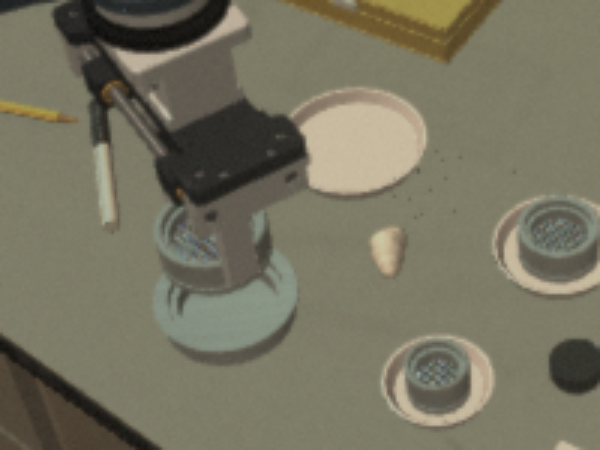

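The large sieve is lifted level and the pan has not moved. I'm taking it to the large dish.

Request:
play_rows:
  xyz:
    - [0.5,0.1,0]
    - [1,0.2,0]
    - [1.4,0.3,0]
    - [1.74,0.37,0]
    - [1.74,0.37,0]
    - [1.74,0.37,0]
    - [1.74,0.37,0]
    - [1.74,0.37,0]
    - [1.74,0.37,0]
    - [1.2,0.27,0]
    - [0.8,0.16,0]
    - [0.5,0.1,0]
  rot:
    - [0,0,0]
    - [0,0,0]
    - [0,0,0]
    - [0,0,0]
    - [0,0,0]
    - [0,0,0]
    - [0,0,0]
    - [0,0,0]
    - [0,0,0]
    - [0,0,0]
    - [0,0,0]
    - [0,0,0]

```text
time: 28.15
eef_pos: [556.9, 402.0, 72.1]
ee_rot: [-0.0, 0.153, 0.988, -0.0]
wrist_force: [0.2, -0.2, -0.8]
gripper_width: 66.9
grip_force: 30.0
```

Request:
play_rows:
  xyz:
    - [0,0,0]
    - [0,0,-0.4]
    - [0,0,-0.8]
    - [0,0,-1]
    - [0,0,-1]
    - [0,0,-0.8]
    - [0,0,-0.4]
    - [0,0,-0.2]
    - [0,0,0]
    - [0,0,0]
    - [0,0,0]
  rot:
    - [0,0,0]
    - [0,0,0]
    - [0,0,0]
    - [0,0,0]
    - [0,0,0]
    - [0,0,0]
    - [0,0,0]
    - [0,0,0]
    - [0,0,0]
    - [0,0,0]
    - [0,0,0]

```text
time: 29.07
eef_pos: [556.2, 402.4, 27.5]
ee_rot: [0.0, 0.153, 0.988, 0.0]
wrist_force: [-0.8, 0.1, -1.8]
gripper_width: 67.2
grip_force: 30.0
```

Request:
play_rows:
  xyz:
    - [-0.02,-0.02,-0.3]
    - [0,0,-0.3]
    - [0,0,-0.2]
    - [0,0,-0.15]
    - [0,0,-0.05]
    - [0,0,0]
    - [0,0,0]
  rot:
    - [0,0,0]
    - [0,0,0]
    - [0,0,0]
    - [0,0,0]
    - [0,0,0]
    - [0,0,0]
    - [0,0,0]

```text
time: 29.65
eef_pos: [555.5, 402.0, 16.8]
ee_rot: [-0.0, 0.153, 0.988, -0.0]
wrist_force: [0.2, -0.1, -1.1]
gripper_width: 67.2
grip_force: 30.0
```

Request:
play_rows:
  xyz:
    - [0,0,-0.03]
    - [0,0,-0.03]
    - [0,0,0]
    - [0,0,0]
  rot:
    - [0,0,0]
    - [0,0,0]
    - [0,0,0]
    - [0,0,0]

```text
time: 29.98
eef_pos: [555.5, 402.0, 16.3]
ee_rot: [0.0, 0.153, 0.988, 0.0]
wrist_force: [0.2, -0.6, -1.2]
gripper_width: 67.3
grip_force: 30.0
```

Request:
play_rows:
  xyz:
    - [0,0,-0.02]
    - [0,0,-0.02]
    - [0,0,0]
    - [0,0,0]
  rot:
    - [0,0,0]
    - [0,0,0]
    - [0,0,0]
    - [0,0,0]

```text
time: 30.32
eef_pos: [555.6, 402.0, 16.3]
ee_rot: [0.0, 0.153, 0.988, -0.0]
wrist_force: [-1.0, -1.5, 2.7]
gripper_width: 67.3
grip_force: 30.0
```

Request:
play_rows:
  xyz:
    - [0,0,0]
    - [0,0,0]
    - [0,0,0]
    - [0,0,0]
    - [0,0,0]
  rot:
    - [0,0,0]
    - [0,0,0]
    - [0,0,0]
    - [0,0,0]
    - [0,0,0]
  gripper: 7.8

```text
time: 30.73
eef_pos: [555.5, 402.0, 15.7]
ee_rot: [-0.0, 0.153, 0.988, 0.0]
wrist_force: [-0.6, -0.5, -0.4]
gripper_width: 77.8
grip_force: 0.0
```

Request:
play_rows:
  xyz:
    - [0,0,0.4]
    - [0,0,0.8]
    - [0,0,1.5]
    - [0,0,2]
    - [0,0,2.5]
    - [0,0,2.5]
    - [0,0,2.5]
    - [0,0,2]
    - [0,0,1.5]
    - [0,0,0.8]
    - [0,0,0.4]
  rot:
    - [0,0,0]
    - [0,0,0]
    - [0,0,0]
    - [0,0,0]
    - [0,0,0]
    - [0,0,0]
    - [0,0,0]
    - [0,0,0]
    - [0,0,0]
    - [0,0,0]
    - [0,0,0]

```text
time: 31.65
eef_pos: [556.1, 402.3, 187.1]
ee_rot: [0.001, 0.153, 0.988, 0.001]
wrist_force: [-0.6, -0.0, 0.2]
gripper_width: 77.9
grip_force: 0.0
```

Request:
play_rows:
  xyz:
    - [-0.8,0.6,0]
    - [-1.6,1,0]
    - [-2.4,1.6,0]
    - [-3,2,0]
    - [-3,2,0]
    - [-3,2,0]
    - [-3,2,0]
    - [-3,2,0]
    - [-2.8,2,0]
    - [-2,1.5,0]
    - [-1,0.7,0]
    - [0,0,0]
  rot:
    - [0,0,0]
    - [0,0,0]
    - [0,0,0]
    - [0,0,0]
    - [0,0,0]
    - [0,0,0]
    - [0,0,0]
    - [0,0,0]
    - [0,0,0]
    - [0,0,0]
    - [0,0,0]
    - [0,0,0]

```text
time: 32.65
eef_pos: [295.9, 576.7, 183.3]
ee_rot: [-0.001, 0.151, 0.989, -0.001]
wrist_force: [-0.5, 0.5, 0.1]
gripper_width: 77.9
grip_force: 0.0
```

```bash
python3 - <<'E'
from h import *
v=vision.get_image("scene");t=vision.get_image("top");print(robot.state()["eef_pos"])
g=t.astype(int)
for k,(u,w,z) in dict(L=(208,228,13),M=(309,220,13),S=(315,299,13),tile=(393,311,7)).items(): print(k,circ("top",g[...,0]>165,(u,w),z))
m=(g[...,2]-g[...,0]>-3)
for k,(u,w,z) in dict(L=(208,228,32),M=(309,220,32),S=(315,299,32),lid=(393,311,15),pan=(227,322,22)).items(): print(k,circ("top",m,(u,w),z))
cv2.imwrite("pics/l.png",np.hstack([cv2.resize(v[190:370,150:390,::-1],(400,300)),cv2.resize(t[180:367,180:430,::-1],(400,300))]))
E
```

```text
[299.06907623 575.44305742 183.92309068]
L (array([555.8, 401.7]), np.float64(102.7), array([102.3, 103.2], dtype=float32))
M (array([564.8, 230.6]), np.float64(85.6), array([86.8, 84.5], dtype=float32))
S (array([432.1, 223.1]), np.float64(68.7), array([69.5, 69.7], dtype=float32))
tile (array([411.5,  94.6]), np.float64(90.7), array([89.7, 89.2], dtype=float32))
L (array([555. , 399.8]), np.float64(61.4), array([63.5, 63. ], dtype=float32))
M (array([563.9, 230.1]), np.float64(49.0), array([48.5, 49.6], dtype=float32))
S (array([430.9, 222. ]), np.float64(34.1), array([34. , 35.9], dtype=float32))
lid (array([409.6,  94.2]), np.float64(24.3), array([23.1, 24.7], dtype=float32))
pan (array([397.9, 368.1]), np.float64(89.1), array([89.5, 88.8], dtype=float32))
```

View pics/l.png

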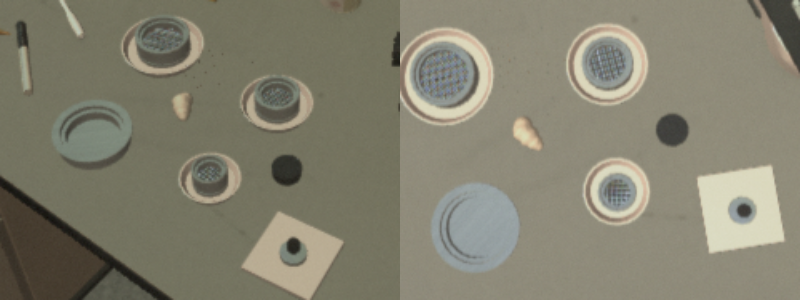

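All the pieces are in place, centred within about 2 mm. The pan, dishes and tile have not moved, and the arm is clear.

```bash
python3 -c "
from rig import robot
print(robot.sign_off())"
```

```text
the job is handed in; nothing more can be done
None
```

The tower is apart and the job is handed in, about 33 s in on the robot's clock: the lid is knob up on the tile, each sieve is upright in its own dish, all within about 2 mm of centre, and the pan, dishes and tile have not moved.

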